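# Weigh two parts boxes on the hand scale and set out the full one

## Robot

A 6-joint arm with a two-finger parallel gripper is mounted at the origin on a cart in front of the work surface, level with it; the furniture and walls round the work are solid. World frame = base frame: x ahead of the robot, y to its left, z up, the work surface at z = 0. Lengths are in mm, angles in rad, forces in N, time in s.
With the tool pointing down it reaches from about 400 to 925 mm from the base axis. Payload 12.5 kg.
Tool frame: the origin (TCP) lies midway between the tips of the shut fingers; the grasp point (between the pads) lies 19 mm behind it (env.pinch_z is the z of the grasp point in the tool frame, in mm); z points along the fingers, y is the line along which they close (so a half turn about z gives the same grasp; the last joint's range is limited). The gripper opens to 95 mm and grips with 3 to 60 N. Pads are 20 mm wide; open, the fingers measure 119 mm over their backs; the gripper's body (75 mm by 180 mm) begins 59 mm behind the grasp point.
Start: joints at [1.181, 0.491, 1.559, -0, 1.092, -0.106], TCP at [174.987, 600.024, 189.461] pointing down, gripper open.
Joint ranges: [-3.1, 3.1], [-0.84, 2.19], [0.05, 2.79], [-1.13, 4.28], [0.06, 2.93], [-2.69, 2.69]. Speed limits (rad/s): [2.22, 2.22, 2.79, 3.14, 3.14, 3.14].

## Interface

Orientations are given as [roll, pitch, yaw] about the fixed x, y, z axes, in that order (R = Rz(yaw) Ry(pitch) Rx(roll)).
In Python, from cell import env, eyes gives the robot as it stands.
- The arm moves only by the shell command python3 -m inch 'ROWS'. ROWS is JSON, a list of rows, each a list of 3 entries, a list of its own where there are three numbers: the shift along the tool's x, y, z in units of 60 mm (1.0 is 60 mm), then the turn about the tool's z in units of 5 degrees (1.0 is 5 degrees), then the closure, from -1 (fully open) to 1 (shut). In form: [[[tx, ty, tz], turn, claw], ...]. A call has exactly 10 rows; each row shifts and turns the commanded pose from where the row before left it, along the tool's axes as they then stand; what a row does not reach is not made up. A row lasts 1/8 s, in which the tool goes at most 62.5 mm and 10.7 degrees, less where a joint would pass 70% of its speed; a pose out of reach is approached as far as the arm can. A call is refused whole if a number of a shift passes 1 or a number of a turn 1, either way. A call with a gripper value outside its range is refused whole. The fingers move at their own pace and stop on an object; the grip force is fixed at half the most. Time passes only in rows, so rows that do not move let the fingers close, or fill a call up. It gives the time, the measured TCP pose, the force, the opening and the grip force at its end, in the units of the state.
- env.state(): the state, without advancing time (a new reading comes with each control period).
- eyes.read_camera(name): name is "side" or "top" or "wrist"; returns a dict with "pixels" (384x512x3 uint8, red, green, blue), "fx", "fy", "cx", "cy" (pixels), "extrinsics" (4x4, takes a point from world to camera coordinates). Camera axes: x right, y down, z forward; pixel columns grow to the right and rows downward; lengths in mm; the calibration is good to about 2 mm. A picture is of the moment at which its call begins. There is no depth.
- env.job_done(): hands the job in; it is judged then, once.
Trained networks look in a picture, given as the dict that the camera call returned (one of the last four; its "shot" number tells which), for a name from the list of things; names that differ only in an ending like _2 or _b are one class to them, and where a whole thing is asked for, a point or a joint stands for the part that bears it (a point fixed in the world has none). Each returns a list of dicts, best first, with "score" (0 to 1); they miss things now and then, are a little off and sometimes report something else, mostly with a low value. They report only what shows in the picture. A call takes as long as a camera call. They do not tell look-alikes from the thing itself.
- eyes.boxes_of(name, picture): "centre" ([row, column] in pixels, amid what is visible of it).
- eyes.cut_out(name, picture): "mask" (384x512 bool, what is visible of it) and "centre" ([row, column] in pixels, amid what is visible of it).
- eyes.spot_point(name, picture): "centre" ([row, column] in pixels: a listed point, or the origin of a listed thing).
The state is a dict: "t": time; "joints": joint angles; "qvel": joint speeds; "tau": joint torques, N m; "eef_pos": TCP position; "tcp_rot": TCP orientation; "ft_force": force on the tool from outside, world axes, zero at the start; "moment": the same for the moment, N m; "opening": opening from 0.0 (shut) to 1.0 (fully open); "grip_force": force on a finger pad.
Only numpy, scipy, OpenCV 4.12 (cv2) and the standard library are available. Lean on these libraries where they do the work, as an engineer would, in place of code of your own. Each camera call takes 0.05 s, during which the arm holds its last target. There are 200 camera calls.

## Task

One of the two grey parts boxes is full, the other half empty: take the spring hand scale from its stand and weigh them both, first the box on the left of the plywood tray, then the one on the right, hooking each under its handle and raising it until it hangs clear of the bench and still for a moment. The full one, which pulls the scale past 25 mm, goes on the hook into the tray, and the other is set back where it stood; both gently. Then hang the scale back in its stand; do not touch the boxes with the gripper, and leave the other things on the bench alone.

Things in the scene. Friction and masses are not known exactly. Their poses are not given: they have to be found in the camera images.
- scale: spring hand scale, 0.21 kg, 203 mm tall, upright. Origin in its black grip where it is held: 50 mm along x, 24 mm along y (close the fingers along y), from 20 mm above the origin to 26 below. Under it a 52 x 52 x 5 mm flange (underside 31 mm below the origin), a 40 x 26 mm housing to 101 mm below, then the sprung hook. z up; x: the way the hook's tip faces; push the hook along +x under a bar
- scale_hook (a joint): how far the hook is pulled out of the scale, m: 0 to 0.05 (stop), linear spring 180 N/m from 0. About 0.0016 with the empty hook, 0.014 to 0.023 with the half-empty box, 0.029 to 0.040 with the full box hanging. A pointer on the -x face of the housing shows it too
- hook_seat (a point): where the centre of an 8 mm bar lies when hung in the hook: 147 mm below the scale's origin plus the joint's value. Plate hook, 30 mm wide along y: tip plate at x = +16 mm, top 12 mm above this point; back plate at x = -16 mm; cross plate 34 mm above. The bar enters from +x through the window 12 to 34 mm up, then settles in the V. Lowest point of the hook 9 mm below this point
- stand: fixed dark steel stand, base 90 x 90 mm, origin at the base on the bench, x towards its post (at x = +38 mm). From the post a fork of two prongs (gap 34 mm, tops 155 mm high) runs to x = -29 mm. The scale's housing stands between the prongs, its flange lies on them. Lift the scale 10 to 20 mm, draw it 80 mm along the stand's -x; hang it back the other way
- stand_rest (a point): where the scale's origin is when it hangs in the stand (186 mm above the bench, scale axes along the stand's axes)
- box_p: closed grey steel parts box, 104 x 80 mm, lid top 48 mm up, left or right of the tray; origin at the centre of its underside. Fixed handle over the lid: 8 mm round bar along the box's y, centre line 90 mm up, straight for y = -28 to 28 mm, uprights at y = +-34 mm. The boxes look alike: one weighs 0.50 to 0.70 kg, the other 0.23 to 0.40; only weighing tells which
- box_q: closed grey steel parts box, 104 x 80 mm, lid top 48 mm up, left or right of the tray; origin at the centre of its underside. Fixed handle over the lid: 8 mm round bar along the box's y, centre line 90 mm up, straight for y = -28 to 28 mm, uprights at y = +-34 mm. The boxes look alike: one weighs 0.50 to 0.70 kg, the other 0.23 to 0.40; only weighing tells which
- box_p_bail (a point): middle of the handle bar of box_p
- box_q_bail (a point): middle of the handle bar of box_q
- tray: fixed open plywood tray between the two boxes, outside 156 x 126 mm, walls 6 mm thick and 20 mm high, floor 6 mm thick; inside 144 x 114 mm. Origin at the centre of its underside; y to the left
- carpenter_pencil: bystander, to be left alone: flat red pencil, 169 mm long, between the tray and the left box; origin at its underside
- offcut_2: bystander, to be left alone: pine offcut 38 x 190 x 19 mm at the bench's front edge; origin at its underside
- masking_tape: bystander, to be left alone: roll of tape, 106 mm wide, 48 mm high; origin at its underside
- screw_tub: bystander, to be left alone: clear jar of screws with a red lid, 65 mm wide, 86 mm high; origin at its underside
- tape_measure: bystander, to be left alone: yellow tape measure on its edge, 38 x 106 x 68 mm, behind the right box; origin at its underside
- sanding_block: bystander, to be left alone: cork sanding block 60 x 114 x 31 mm; origin at its underside
- combination_pliers: bystander, to be left alone: pliers with red sleeves, 173 mm long; origin at its underside
There are look-alikes about, which are no part of the job. Leave any red look-alike of the stand alone.

How it is judged:
By the outcome, as a careful person would: the job done as asked, in the order asked, and still so for the second after the job is handed in, with the robot touching nothing.
It also fails if it takes over 72 s, if anything falls off the work surface, if the arm or the gripper's body presses on something with over 40 N, if the wrist force passes 120 N, or if a joint passes its speed limit or range.

## Working session

There is one attempt and no reset: what is moved stays moved. The work goes in short steps, Python scripts to look and compute and a shell command to move; the robot and the scene stay as the last step left them, time stands still between calls to the robot, and variables do not carry over. Pictures are saved under pics/ and viewed, at most 10 in all, crops included, and the job is handed in when it is done.

```bash
ls; mkdir -p pics
cat > h.py <<'E'
import numpy as np, cv2, json
from cell import env, eyes
def ray(p,rc):
    E=np.array(p["extrinsics"]);R=E[:3,:3];t=E[:3,3]
    d=R.T@np.array([(rc[1]-p["cx"])/p["fx"],(rc[0]-p["cy"])/p["fy"],1.]);return -R.T@t,d/np.linalg.norm(d)
def atz(p,rc,z):
    o,d=ray(p,rc);return o+d*(z-o[2])/d[2]
def proj(p,X):
    E=np.array(p["extrinsics"]);c=E[:3,:3]@np.array(X)+E[:3,3];return [p["cy"]+p["fy"]*c[1]/c[2],p["cx"]+p["fx"]*c[0]/c[2]]
def tri(l):
    A=np.zeros((3,3));b=np.zeros(3);
    for p,rc in l:
        o,d=ray(p,rc);M=np.eye(3)-np.outer(d,d);A+=M;b+=M@o
    X=np.linalg.solve(A,b);return X
def save(p,n): cv2.imwrite("pics/"+n,cv2.cvtColor(p["pixels"],cv2.COLOR_RGB2BGR))
E
cat > a.py <<'E'
from h import *
np.set_printoptions(precision=1,suppress=True)
s=env.state();print(s["t"],s["eef_pos"],s["tcp_rot"],s["opening"],env.pinch_z)
P={n:eyes.read_camera(n) for n in("top","side","wrist")}
cv2.imwrite("pics/a.png",cv2.cvtColor(cv2.resize(np.vstack([P["top"]["pixels"],P["side"]["pixels"]]),None,fx=.78,fy=.78,interpolation=cv2.INTER_AREA),cv2.COLOR_RGB2BGR))
for n in P: print(n,ray(P[n],(192,256)),P[n]["fx"])
Z=dict(scale=186,stand=0,stand_rest=186,hook_seat=37,box_p=0,box_q=0,box_p_bail=90,box_q_bail=90,tray=0)
for k,z in Z.items():
  for n in P:
    for d in eyes.spot_point(k,P[n])[:3]:
      print(k,n,round(d["score"],2),np.array(d["centre"]),atz(P[n],d["centre"],z))
E
python3 a.py
```

```text
pics
0.0 [174.9 599.8 188.8] [-3.1 -0.   2.9] 0.9983955043248364 -18.8
top (array([ 385. ,  209.3, 1381.3]), array([ 0.1,  0. , -1. ])) 462.39827868771533
side (array([ 314.7, -817.7, 1043.2]), array([ 0.1,  0.7, -0.7])) 493.80889191595605
wrist (array([ 94.6, 623. , 383.8]), array([ 0.3, -0.1, -1. ])) 282.5611978897263
scale top 0.84 [145.7 257.1] [604.  208.5 186. ]
scale side 0.88 [165.6 290.9] [606.5 218.7 186. ]
scale side 0.58 [270.3 300.3] [ 548.7 -145.9  186. ]
stand top 0.65 [167. 377.] [ 565.9 -151.     0. ]
stand side 0.63 [217.2 288.2] [609.2 202.6   0. ]
stand_rest top 0.79 [148.8 259.3] [595.7 202.9 186. ]
stand_rest top 0.62 [157.5 394.4] [ 565.6 -148.9  186. ]
stand_rest top 0.17 [155.8 200.9] [580.3 355.9 186. ]
stand_rest side 0.83 [171.8 288.9] [595.3 192.9 186. ]
stand_rest side 0.74 [150.2 200. ] [362.1 320.  186. ]
hook_seat top 0.49 [154.9 260.4] [603.8 199.3  37. ]
hook_seat side 0.48 [202.7 288.1] [611.3 226.7  37. ]
box_p top 0.73 [206.8 333.5] [448.8 -16.1   0. ]
box_p top 0.58 [208.9 199.7] [450.4 383.7   0. ]
box_p side 0.61 [281.7 244. ] [443.8 -17.7   0. ]
box_p side 0.6 [182.8 227.9] [448.5 382.    0. ]
box_q top 0.73 [206.8 333.5] [448.8 -16.1   0. ]
box_q top 0.58 [208.9 199.7] [450.4 383.7   0. ]
box_q side 0.61 [281.7 244. ] [443.8 -17.7   0. ]
box_q side 0.6 [182.8 227.9] [448.5 382.    0. ]
box_p_bail top 0.56 [209.8 198.3] [443.7 376.2  90. ]
box_p_bail top 0.19 [157.  171.7] [594.2 450.2  90. ]
box_p_bail side 0.91 [155.6 223.9] [439.8 410.1  90. ]
box_q_bail top 0.16 [157.4 168.6] [593.3 459.   90. ]
box_q_bail side 0.57 [257.1 244. ] [443.6 -10.5  90. ]
box_q_bail side 0.47 [279.9 246.2] [438.7 -82.1  90. ]
tray top 0.75 [209.7 284.1] [443.  131.6   0. ]
tray top 0.7 [210.6 197.2] [445.5 391.2   0. ]
tray top 0.67 [209.5 340.2] [440.3 -35.8   0. ]
tray side 0.6 [242.  234.8] [437.8 124.4   0. ]
```

View pics/a.png

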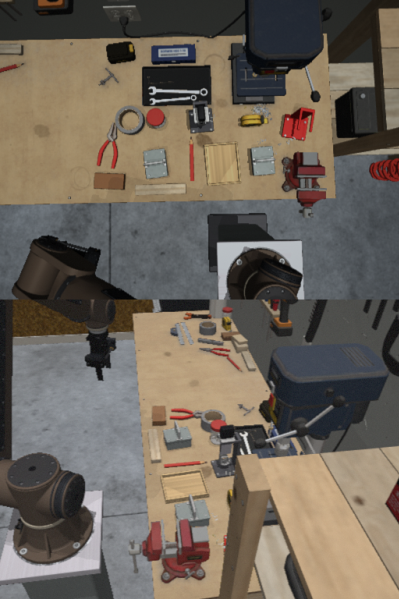

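```bash
cat > b.py <<'E'
from h import *
np.set_printoptions(precision=1,suppress=True)
P={n:eyes.read_camera(n) for n in("top","side")}
p=P["top"]["pixels"];q=P["side"]["pixels"]
a=cv2.resize(p[100:280,150:410],(780,540),interpolation=cv2.INTER_CUBIC)
b=cv2.resize(q[100:330,180:340],(417,600),interpolation=cv2.INTER_CUBIC)
cv2.imwrite("pics/b.png",a[:,:,::-1]);cv2.imwrite("pics/c.png",b[:,:,::-1])
for k in("scale","box_p","tray","stand"):
  for n in P:
    for d in eyes.cut_out(k,P[n])[:3]:
      m=d["mask"].astype(np.uint8);ys,xs=np.nonzero(m)
      if len(xs)<10: continue
      print(k,n,round(d["score"],2),np.array(d["centre"]),cv2.minAreaRect(np.c_[xs,ys].astype(np.float32)),xs.min(),xs.max(),ys.min(),ys.max())
E
python3 b.py
```

```text
scale top 0.93 [146.8 260.1] ((257.5, 148.0), (24.0, 19.0), 90.0) 248 267 136 160
scale side 0.86 [176.  289.3] ((290.0, 185.5), (51.0, 20.0), 90.0) 280 300 160 211
box_p top 0.64 [208.6 197.3] ((198.88412475585938, 208.9573211669922), (37.4362907409668, 30.47910499572754), 83.6598129272461) 183 215 190 228
box_p top 0.59 [207.5 336. ] ((336.37939453125, 205.93234252929688), (37.19780349731445, 29.6048526763916), 85.60128784179688) 321 352 187 224
box_p top 0.21 [210.2 245.4] ((245.1259307861328, 206.01870727539062), (49.98755645751953, 4.644198894500732), 87.1375961303711) 243 248 181 231
box_p side 0.93 [176.2 228.1] ((226.20724487304688, 173.7555694580078), (34.05931854248047, 34.70601272583008), 82.56858825683594) 209 244 157 192
box_p side 0.62 [273.5 247.4] ((245.61468505859375, 270.4911804199219), (41.262718200683594, 43.64031219482422), 85.60128784179688) 224 268 250 291
box_p side 0.38 [237.8 236.3] ((236.28785705566406, 238.322998046875), (39.718467712402344, 58.58994674682617), 81.02737426757812) 205 267 217 261
tray top 0.82 [208.6 286.3] ((284.5860595703125, 208.94673156
[... 248 characters left out ...]
 288.4] ((289.5, 186.0), (52.0, 21.0), 90.0) 279 300 160 212
stand top 0.98 [161.7 251. ] ((257.0693054199219, 149.19308471679688), (40.00049591064453, 29.950620651245117), 84.2894058227539) 242 273 129 170
stand top 0.64 [157.5 383.3] ((382.4324645996094, 157.4053955078125), (37.811767578125, 41.75734329223633), 9.462322235107422) 361 403 138 179
stand top 0.57 [206.4 245.2] ((246.0, 204.99998474121094), (5.999999046325684, 49.99999237060547), 0.0) 243 249 180 230
stand side 0.79 [210.8 295.1] ((290.0500183105469, 198.8500213623047), (29.092954635620117, 61.031959533691406), 18.43494987487793) 272 308 171 227
stand side 0.33 [272.  244.8] ((246.0, 271.0), (40.0, 44.0), 90.0) 224 268 251 291
```

View pics/b.png

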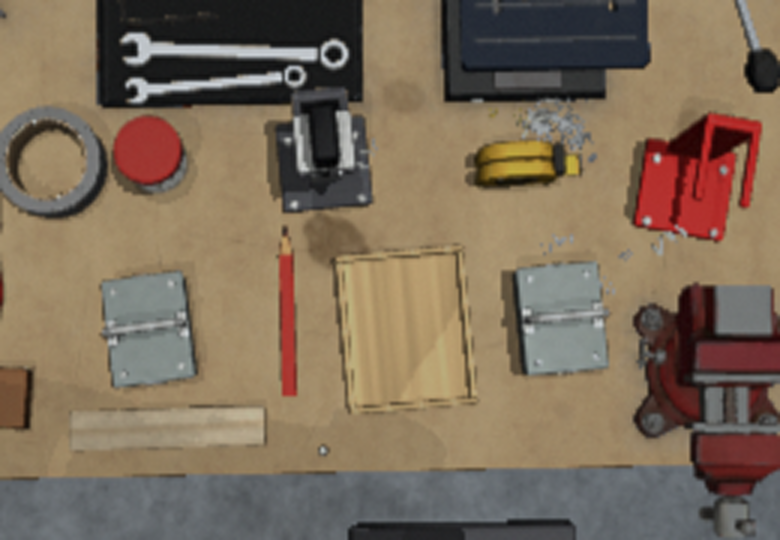

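View pics/c.png

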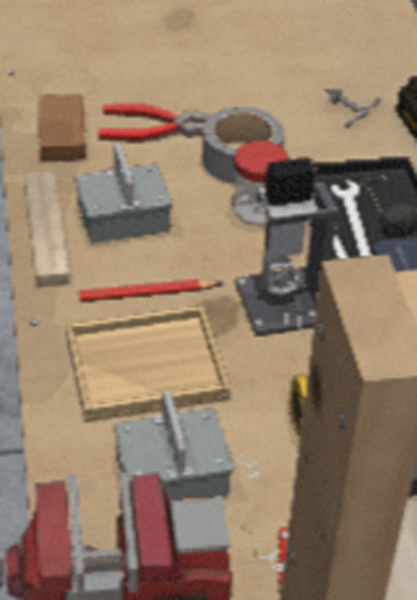

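The stand with the scale is at crop (325,150), with its post towards +x. The left box's bar runs (104,330)–(188,322) and the right one's (522,321)–(606,312). The tray lies between them, and the red look-alike at (690,180) is to be left alone.

```bash
cat > c.py <<'E'
from h import *
np.set_printoptions(precision=2,suppress=True)
P={n:eyes.read_camera(n) for n in("top","side")};p=P["top"]
C=lambda x,y,z:atz(p,(100+(y+.5)/3-.5,150+(x+.5)/3-.5),z)
S=lambda x,y,z:atz(P["side"],(100+(y+.5)/2.607-.5,180+(x+.5)/2.607-.5),z)
def yaw(v): return np.arctan2(v[1],v[0])
for n,a,b in(("L",(104,330),(188,322)),("R",(522,321),(606,312))):
    A,B=C(*a,90),C(*b,90);print(n,(A+B)/2,yaw(A-B)-np.pi/2)
for n,c in(("L",[(101,281),(182,271),(195,378),(112,387)]),("R",[(516,269),(597,262),(608,367),(523,376)])):
    c=[C(*k,48) for k in c];print(n,"lid",np.mean(c,0),yaw(c[0]-c[3]),yaw(c[1]-c[2]))
c=[C(*k,20) for k in[(333,257),(464,246),(478,402),(350,412)]];print("tray",np.mean(c,0),yaw(c[0]-c[3]),yaw(c[1]-c[2]))
c=[C(*k,5) for k in[(284,211),(371,203)]];print("stand front",c,yaw(c[0]-c[1])-np.pi/2, yaw(C(277,122,5)-c[0]))
print("grip top top",C(325,136,206),"side",S(291,172,206))
print("side bars",S(124,175,90),S(173,430,90))
s=env.state();print(s["t"],s["eef_pos"],s["tcp_rot"])
from scipy.spatial.transform import Rotation as R
print(R.from_euler("xyz",s["tcp_rot"]).as_matrix())
E
python3 c.py
```

```text
L [447.79 376.1   90.  ] 0.07520560807375065
R [448.93 -13.17  90.  ] 0.08686562972605727
L lid [446.86 380.12  48.  ] 0.09806959020316926 0.11003099073704593
R lid [449.32 -17.45  48.  ] 0.032421028198057464 0.06594380003551194
tray [443.35 129.83  20.  ] 0.08830928068158213 0.0598653352871327
stand front [array([564.19, 248.13,   5.  ]), array([570.5 , 160.98,   5.  ])] 0.07226743083221132 0.06072179401963855
grip top top [602.15 206.17 206.  ] side [600.7  194.07 206.  ]
side bars [443.74 353.09  90.  ] [445.18 -35.32  90.  ]
2.1 [175.   600.02 189.47] [3.14 0.   2.86]
[[-0.96  0.28  0.  ]
 [ 0.28  0.96  0.  ]
 [-0.    0.   -1.  ]]
```

```bash
cat > d.py <<'E'
# usage: d.py x y z [yaw_of_scale]: remaining move of TCP in tool units
import sys
from h import *
from scipy.spatial.transform import Rotation as R
np.set_printoptions(precision=3,suppress=True)
s=env.state();a=list(map(float,sys.argv[1:]))
M=R.from_euler("xyz",s["tcp_rot"]).as_matrix()
yaw=np.arctan2(-M[1,0],-M[0,0])
print("t",s["t"],"pos",np.array(s["eef_pos"]),"yaw",round(yaw,4),"F",np.array(s["ft_force"]),"op",s["opening"],"g",s["grip_force"])
if len(a)>=3: print("units",M.T@(np.array(a[:3])-s["eef_pos"])/60, "turn", (-(a[3]-yaw)/np.radians(5)) if len(a)>3 else "")
E
python3 -m inch '[[[0,0,-0.25],-0.8,-1],[[0,0,-0.25],-0.8,-1],[[0,0,-0.25],-0.8,-1],[[0,0,-0.25],-0.8,-1],[[0,0,-0.25],-0.9,-1],[[-0.6,-0.62,0],0,-1],[[-0.6,-0.62,0],0,-1],[[-0.6,-0.62,0],0,-1],[[-0.6,-0.62,0],0,-1],[[-0.6,-0.62,0],0,-1]]'
python3 d.py 602 206 260 0.07
```

```text
t: 3.35
eef_pos: [369.3, 426.6, 264.6]
tcp_rot: [3.141, 0.0, -3.068]
ft_force: [-0.6, 0.4, -0.0]
opening: 1.0
grip_force: 0.0
t 3.35 pos [369.35  426.618 264.629] yaw 0.074 F [-0.639  0.391 -0.02 ] op 0.9998171227910634 g 0.0
units [-3.595 -3.954  0.077] turn 0.04633303889414343
```

```bash
python3 -m inch '[[[-0.5,-0.55,0],0,-1],[[-0.5,-0.55,0],0,-1],[[-0.5,-0.55,0],0,-1],[[-0.5,-0.55,0],0,-1],[[-0.5,-0.55,0],0,-1],[[-0.5,-0.55,0],0,-1],[[-0.4,-0.4,0],0,-1],[[-0.2,-0.2,0],0,-1],[[0,0,0],0,-1],[[0,0,0],0,-1]]'
python3 d.py 602 206 260 0.07
cat > e.py <<'E'
import sys
from h import *
np.set_printoptions(precision=1,suppress=True)
p=eyes.read_camera("wrist");save(p,sys.argv[1])
for k,z in(("scale",186),("stand_rest",186),("scale",206)):
    for d in eyes.spot_point(k,p)[:2]: print(k,d["score"],np.array(d["centre"]),atz(p,d["centre"],z))
print("proj origin guess",proj(p,[602,206,206]))
E
python3 e.py w1.png
```

```text
t: 4.6
eef_pos: [600.2, 211.3, 264.5]
tcp_rot: [3.141, -0.0, -3.067]
ft_force: [-0.2, 0.9, -0.0]
opening: 0.997
grip_force: 0.0
t 4.6 pos [600.156 211.31  264.517] yaw 0.0748 F [-0.231  0.934 -0.016] op 0.9974139570013716 g 0.0
units [-0.024 -0.091  0.075] turn 0.05491335788660104
scale 0.75 [158.7 247.5] [568.8 205.5 186. ]
scale 0.7 [197.8 247.8] [609.  208.7 186. ]
scale 0.75 [158.7 247.5] [565.  205.4 206. ]
scale 0.7 [197.8 247.8] [602.3 208.4 206. ]
proj origin guess [np.float64(197.35836532974895), np.float64(245.29444707756565)]
```

View pics/w1.png

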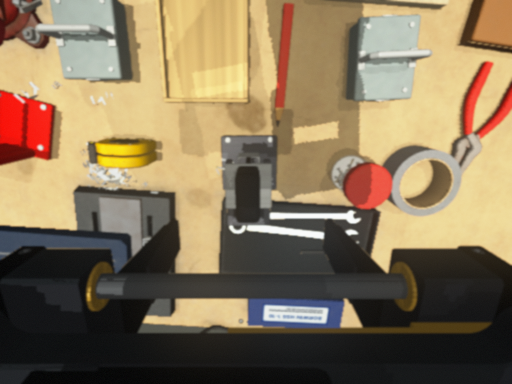

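The wrist view shows the grip's top at about rows 166–221, cols 236–260, between the fingers. The left bar is at about row 54, cols 387–430, and the right bar at about row 30, cols 50–113.

```bash
cat > f.py <<'E'
from h import *
np.set_printoptions(precision=1,suppress=True)
p=eyes.read_camera("wrist")
print(ray(p,(192,256)))
for r in(166,221):print(atz(p,(r,248),206),atz(p,(r,248),160))
for a,b in(((54.5,387),(53.5,430)),((30,50),(30,113))):print(atz(p,a,90),atz(p,b,90))
c=[atz(p,k,20) for k in((102,164),(102,248))];print(c)
E
python3 f.py; python3 d.py 602 207.5 168.5 0.07
```

```text
(array([517. , 204.9, 459.5]), array([ 0.3,  0. , -1. ]))
[572.  206.3 206. ] [582.  206.5 160. ]
[626.3 210.2 206. ] [646.1 211.2 160. ]
[449.2 362.5  90. ] [444.3 413.4  90. ]
[453.3 -35.1  90. ] [447.7  38.2  90. ]
[array([525.1,  75.8,  20. ]), array([515.6, 200.2,  20. ])]
t 4.85 pos [600.532 211.047 264.671] yaw 0.0749 F [-0.328  0.512 -0.354] op 0.9987141127318909 g 0.0
units [-0.02  -0.061  1.603] turn 0.05591761470619901
```

```bash
python3 -m inch '[[[-0.02,-0.06,0.2],0,-1],[[0,0,0.35],0,-1],[[0,0,0.35],0,-1],[[0,0,0.35],0,-1],[[0,0,0.25],0,-1],[[0,0,0.1],0,-1],[[0,0,0],0,-1],[[0,0,0],0,-1],[[0,0,0],0,0.2],[[0,0,0],0,0.5]]'
python3 -m inch '[[[0,0,0],0,1],[[0,0,0],0,1],[[0,0,0],0,1],[[0,0,0],0,1],[[0,0,0],0,1],[[0,0,0],0,1],[[0,0,0],0,1],[[0,0,0],0,1],[[0,0,0],0,1],[[0,0,0],0,1]]'; python3 d.py
```

```text
t: 6.1
eef_pos: [602.5, 207.0, 168.8]
tcp_rot: [3.141, 0.001, -3.068]
ft_force: [-0.0, -0.0, 0.4]
opening: 0.84
grip_force: 0.0
t: 7.35
eef_pos: [602.4, 207.0, 168.4]
tcp_rot: [3.141, 0.0, -3.068]
ft_force: [0.1, 1.1, -0.3]
opening: 0.251
grip_force: 30.0
t 7.35 pos [602.44  206.971 168.437] yaw 0.074 F [ 0.126  1.098 -0.313] op 0.2505101209468182 g 29.991681575775146
```

```bash
python3 -m inch '[[[0,0,-0.12],0,1],[[0,0,-0.13],0,1],[[0.2,0,0],0,1],[[0.4,0,0],0,1],[[0.5,0,0],0,1],[[0.5,0,0],0,1],[[0.5,0,-0.12],0,1],[[0.5,0,-0.12],0,1],[[0.4,0,0],0,1],[[0.17,0,0],0,1]]'
python3 -m inch '[[[0,0.2,0],0,1],[[0,0.4,0],0,1],[[0,0.5,0],0,1],[[0,0.5,0],0,1],[[0,0.5,0],0,1],[[0,0.4,0],0,1],[[0,0.3,0],0,1],[[0,0.15,0],0,1],[[0,0,0],0,1],[[0,0,0],0,1]]'; python3 d.py 412 375.3 198 0.08
cat > g.py <<'E'
import sys
from h import *
np.set_printoptions(precision=1,suppress=True)
P={n:eyes.read_camera(n) for n in("top","side")}
for k in("hook_seat","box_p_bail","scale"):
  for n in P:
    for d in eyes.spot_point(k,P[n])[:2]: print(k,n,round(d["score"],2),np.array(d["centre"]),atz(P[n],d["centre"],{"hook_seat":67,"box_p_bail":90,"scale":216}[k]))
p=P["side"];c=proj(p,list(map(float,sys.argv[2:5])))
r,q=int(c[0]),int(c[1]);print(r-50,q-40)
a=cv2.resize(p["pixels"][r-50:r+50,q-40:q+40],(480,600),interpolation=cv2.INTER_CUBIC)
cv2.imwrite("pics/"+sys.argv[1],a[:,:,::-1])
E
python3 g.py s1.png 430 378 120
```

```text
t: 8.6
eef_pos: [411.2, 192.7, 198.1]
tcp_rot: [3.141, 0.0, -3.067]
ft_force: [0.2, -0.2, -2.4]
opening: 0.25
grip_force: 30.0
t: 9.85
eef_pos: [399.8, 368.9, 197.8]
tcp_rot: [-3.141, -0.0, -3.068]
ft_force: [0.1, 0.2, -2.4]
opening: 0.251
grip_force: 30.0
t 9.85 pos [399.765 368.871 197.84 ] yaw 0.0735 F [ 0.091  0.23  -2.357] op 0.2508624839049361 g 29.98968154191971
units [-0.211  0.092 -0.003] turn -0.07434415809698627
hook_seat side 0.65 [168.2 212.3] [399.7 380.3  67. ]
box_p_bail top 0.52 [212.1 196.9] [437.4 380.2  90. ]
box_p_bail side 0.64 [159.1 226.1] [444.6 391.6  90. ]
scale side 0.59 [130.8 212.7] [404.1 368.9 216. ]
scale side 0.4 [148.6 201.7] [365.7 286.9 216. ]
104 181
```

View pics/s1.png

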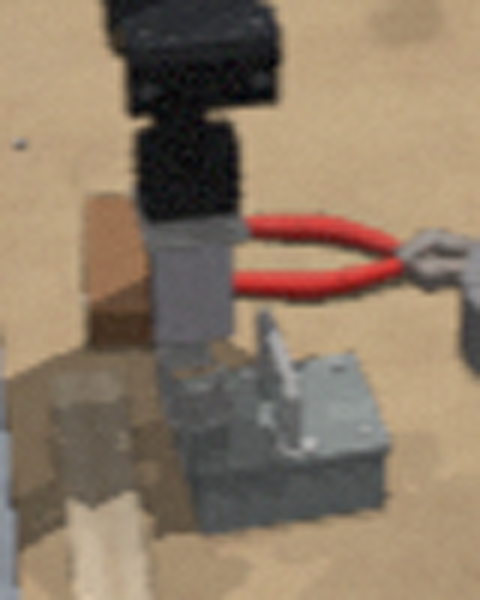

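The hook hangs in front of the left handle (bar about crop (262,315) to (292,450)), at the right height and clear of it.

```bash
python3 -m inch '[[[0,0.11,0],0,1],[[-0.1,0,0],0,1],[[-0.15,0,0],0,1],[[-0.15,0,0],0,1],[[-0.15,0,0],0,1],[[-0.15,0,0],0,1],[[-0.11,0,0],0,1],[[0,0,0],0,1],[[0,0,-0.05],0,1],[[0,0,-0.1],0,1]]'
python3 d.py 448 379 198
python3 - <<'E'
from h import *
p=eyes.read_camera("side")
for k in("hook_seat","box_p_bail"):
  for d in eyes.spot_point(k,p)[:2]: print(k,d["score"],d["centre"],atz(p,d["centre"],90))
E
```

```text
t: 11.5
eef_pos: [447.4, 379.6, 207.2]
tcp_rot: [-3.142, -0.0, -3.067]
ft_force: [-0.2, 0.7, -2.1]
opening: 0.251
grip_force: 30.0
t 11.5 pos [447.359 379.588 207.16 ] yaw 0.0743 F [-0.188  0.659 -2.097] op 0.2512249183012493 g 29.989794194698334
units [-0.01  -0.011  0.153] turn 
hook_seat 0.5 [163.0, 224.9] [438.70107965 372.61896108  90.        ]
box_p_bail 0.91 [159.3, 223.1] [435.21971149 391.69731385  90.        ]
```

```bash
python3 -m inch '[[[0,0,-0.1],0,1],[[0,0,-0.1],0,1],[[0,0,-0.1],0,1],[[0,0,-0.1],0,1],[[0,0,-0.12],0,1],[[0,0,-0.12],0,1],[[0,0,-0.12],0,1],[[0,0,-0.12],0,1],[[0,0,-0.12],0,1],[[0,0,-0.12],0,1]]'
python3 -m inch '[[[0,0,-0.12],0,1],[[0,0,-0.1],0,1],[[0,0,-0.05],0,1],[[0,0,0],0,1],[[0,0,0],0,1],[[0,0,0],0,1],[[0,0,0],0,1],[[0,0,0],0,1],[[0,0,0],0,1],[[0,0,0],0,1]]'
python3 d.py; python3 g.py s2.png 448 379 90
```

```text
t: 12.9
eef_pos: [447.6, 379.6, 274.5]
tcp_rot: [3.142, -0.0, -3.068]
ft_force: [0.5, -0.0, -8.0]
opening: 0.248
grip_force: 30.0
t: 14.15
eef_pos: [447.7, 379.6, 290.3]
tcp_rot: [3.141, 0.0, -3.068]
ft_force: [0.0, -1.1, -9.1]
opening: 0.248
grip_force: 30.0
t 14.15 pos [447.659 379.563 290.268] yaw 0.0739 F [ 0.038 -1.071 -9.111] op 0.24830485272164562 g 29.982486069202423
hook_seat side 0.5 [149.1 229.3] [464.2 472.2  67. ]
hook_seat side 0.49 [173.9 227.1] [442.3 346.9  67. ]
box_p_bail top 0.43 [208.9 193.2] [446.5 390.5  90. ]
box_p_bail side 0.76 [152.3 228.1] [454.9 425.5  90. ]
box_p_bail side 0.19 [270.6 301.5] [577.6 -72.   90. ]
scale side 0.96 [100.6 229.6] [472.8 528.2 216. ]
111 187
```

View pics/s2.png

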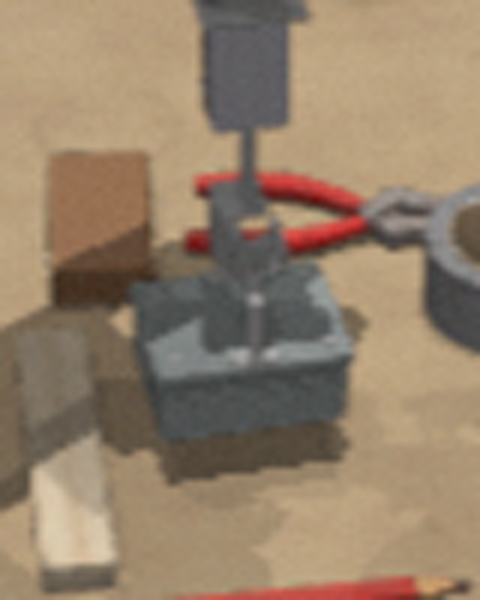

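The left box hangs clear, with its shadow separated and the spring drawn well out. A force of about 6.7 N points to the full box. I'll hold still once more and confirm.

```bash
python3 -m inch '[[[0,0,0],0,1],[[0,0,0],0,1],[[0,0,0],0,1],[[0,0,0],0,1],[[0,0,0],0,1],[[0,0,0],0,1],[[0,0,0],0,1],[[0,0,0],0,1],[[0,0,0],0,1],[[0,0,0],0,1]]'
cat > k.py <<'E'
from h import *
for i in range(3):
  p=eyes.read_camera("side");print(env.state()["ft_force"], end=" ")
  for k in("box_p_bail","box_p"):
    print([(round(d["score"],2),np.round(d["centre"],1)) for d in eyes.spot_point(k,p)[:2]])
E
python3 k.py
```

```text
t: 15.8
eef_pos: [447.6, 379.5, 290.2]
tcp_rot: [3.142, 0.0, -3.068]
ft_force: [-0.4, 0.4, -8.7]
opening: 0.253
grip_force: 30.0
[-0.48942019 -1.2206876  -9.48975814] [(0.75, array([151.1, 225.5]))]
[(0.84, array([283.2, 246.4])), (0.64, array([175.1, 227. ]))]
[-0.93180357 -0.49833767 -8.76077563] [(0.7, array([151.8, 225. ])), (0.6, array([148. , 239.5]))]
[(0.8, array([280.8, 244.4])), (0.68, array([173.6, 227.2]))]
[ 0.26018171  0.7671044  -7.61982603] [(0.76, array([149.4, 225.1]))]
[(0.64, array([283.7, 243.9])), (0.59, array([177. , 223.6]))]
```

```bash
python3 -m inch '[[[0,-0.05,-0.05],0,1],[[0.01,-0.1,-0.06],0,1],[[0.02,-0.16,-0.06],0,1],[[0.02,-0.21,0],0,1],[[0.02,-0.25,0],0,1],[[0.03,-0.28,0],0,1],[[0.03,-0.28,0],0,1],[[0.02,-0.28,0],0,1],[[0.03,-0.28,0],0,1],[[0.02,-0.28,0],0,1]]'
python3 -m inch '[[[0.03,-0.28,0],0,1],[[0.02,-0.28,0],0,1],[[0.03,-0.28,0],0,1],[[0.02,-0.28,0],0,1],[[0.02,-0.25,0],0,1],[[0.02,-0.2,0],0,1],[[0.01,-0.15,0],0,1],[[0.01,-0.11,0],0,1],[[0.01,-0.08,0],0,1],[[0,-0.04,0],0,1]]'
python3 -m inch '[[[0,0,0],0,1],[[0,0,0],0,1],[[0,0,0],0,1],[[0,0,0],0,1],[[0,0,0],0,1],[[0,0,0],0,1],[[0,0,0],0,1],[[0,0,0],0,1],[[0,0,0],0,1],[[0,0,0],0,1]]'
python3 d.py 443 131 300
cat > m.py <<'E'
from h import *
import sys
P={n:eyes.read_camera(n) for n in("top","side")}
x,y,z=map(float,sys.argv[2:5]);ims=[]
for n in P:
    c=proj(P[n],[x,y,z]);r,q=int(c[0]),int(c[1]);print(n,r-50,q-40)
    ims.append(cv2.resize(P[n]["pixels"][r-50:r+50,q-40:q+40],(400,500),interpolation=cv2.INTER_CUBIC))
cv2.imwrite("pics/"+sys.argv[1],np.hstack(ims)[:,:,::-1])
E
python3 m.py t1.png 443 131 40
```

```text
t: 17.5
eef_pos: [445.2, 247.7, 300.5]
tcp_rot: [3.141, 0.0, -3.068]
ft_force: [0.2, 1.0, -8.6]
opening: 0.251
grip_force: 30.0
t: 18.75
eef_pos: [443.7, 131.3, 300.4]
tcp_rot: [3.142, -0.0, -3.068]
ft_force: [0.4, 0.3, -7.8]
opening: 0.248
grip_force: 30.0
t: 20.0
eef_pos: [443.8, 131.4, 300.4]
tcp_rot: [3.142, 0.0, -3.068]
ft_force: [-0.5, -0.1, -9.4]
opening: 0.25
grip_force: 30.0
t 20.0 pos [443.766 131.402 300.419] yaw 0.074 F [-0.486 -0.105 -9.374] op 0.25043709540638764 g 29.98235911130905
units [ 0.013 -0.006  0.007] turn 
top 159 245
side 180 196
```

View pics/t1.png

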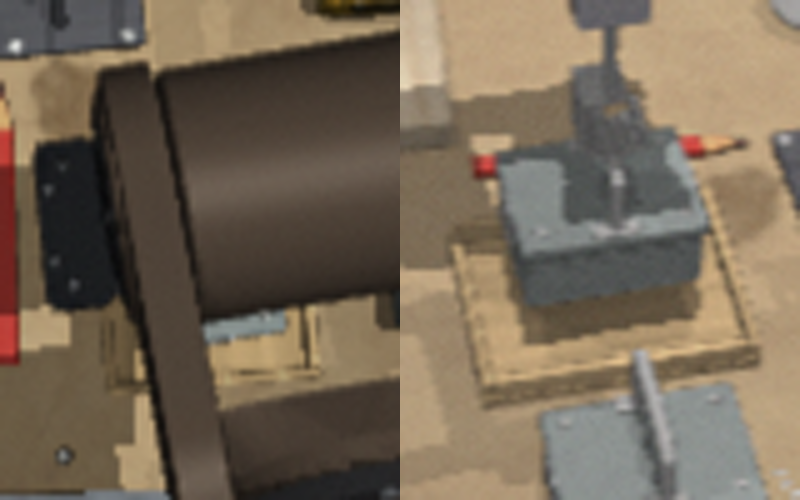

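The box hangs inside the tray outline with room all round. I'll lower it slowly.

```bash
python3 -m inch '[[[0,0,0.05],0,1],[[0,0,0.1],0,1],[[0,0,0.1],0,1],[[0,0,0.1],0,1],[[0,0,0.07],0,1],[[0,0,0.05],0,1],[[0,0,0.05],0,1],[[0,0,0.05],0,1],[[0,0,0.05],0,1],[[0,0,0.05],0,1]]'
python3 -m inch '[[[0,0,0.05],0,1],[[0,0,0.05],0,1],[[0,0,0.08],0,1],[[0,0,0.1],0,1],[[0,0,0.12],0,1],[[0,0,0.12],0,1],[[0,0,0.12],0,1],[[0,0,0.12],0,1],[[0,0,0.1],0,1],[[0,0,0.08],0,1]]'
python3 d.py 443 131 204; python3 m.py t2.png 443 131 60
python3 - <<'E'
from h import *
p=eyes.read_camera("side")
for k in("hook_seat","box_p_bail","box_p"):
  for d in eyes.spot_point(k,p)[:3]: print(k,d["score"],d["centre"],atz(p,d["centre"],dict(hook_seat=73,box_p_bail=96,box_p=6)[k]))
E
```

```text
t: 21.35
eef_pos: [443.8, 131.4, 260.1]
tcp_rot: [3.141, 0.0, -3.068]
ft_force: [-0.3, 0.2, -7.9]
opening: 0.25
grip_force: 30.0
t: 22.6
eef_pos: [443.8, 131.4, 203.5]
tcp_rot: [3.142, 0.0, -3.068]
ft_force: [0.5, -0.1, -2.0]
opening: 0.252
grip_force: 30.0
t 22.6 pos [443.828 131.405 203.481] yaw 0.074 F [ 0.544 -0.119 -2.025] op 0.2515694685380449 g 29.98988628387451
units [ 0.014 -0.006 -0.009] turn 
top 158 245
side 175 196
hook_seat 0.49 [223.4, 234.9] [438.17898681 126.45331438  73.        ]
box_p_bail 0.88 [215.4, 235.0] [439.41440185 134.24391308  96.        ]
box_p 0.95 [236.7, 236.1] [443.32398015 138.64155673   6.        ]
box_p 0.58 [282.3, 243.7] [442.03466507 -24.11272447   6.        ]
```

View pics/t2.png

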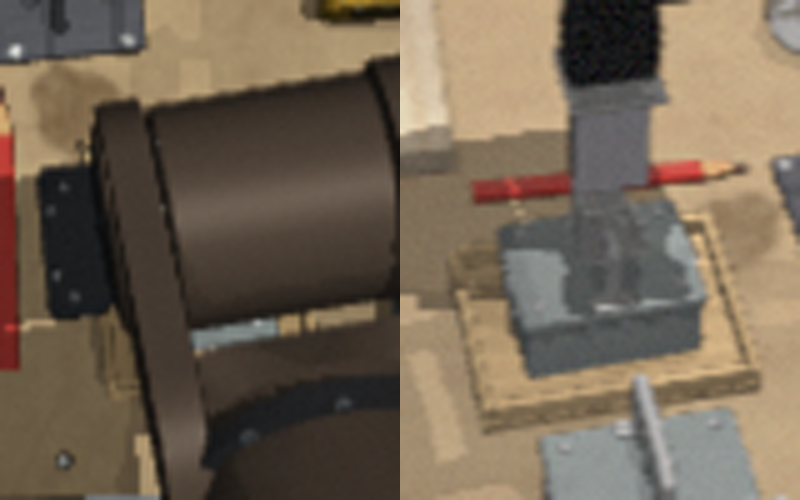

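The box sits flat in the tray and the hook is unloaded. Next I back out and go to the right box.

```bash
python3 -m inch '[[[0.05,0,0],0,1],[[0.1,0,0],0,1],[[0.12,0,0],0,1],[[0.12,0,0],0,1],[[0.12,0,0],0,1],[[0.1,0,0],0,1],[[0.06,0,0],0,1],[[0,0,0],0,1],[[0,0,0],0,1],[[0,0,0],0,1]]'
python3 d.py 409 -18 199 0.075;  python3 - <<'E'
from h import *
p=eyes.read_camera("side")
for k in("hook_seat","box_p_bail","box_p"):
  for d in eyes.spot_point(k,p)[:3]: print(k,d["score"],d["centre"],atz(p,d["centre"],dict(hook_seat=73,box_p_bail=96,box_p=6)[k]))
E
```

```text
t: 24.15
eef_pos: [403.8, 128.4, 203.8]
tcp_rot: [3.142, 0.0, -3.068]
ft_force: [0.6, -0.2, -1.8]
opening: 0.252
grip_force: 30.0
t 24.15 pos [403.835 128.43  203.78 ] yaw 0.074 F [ 0.564 -0.2   -1.813] op 0.25154744529930334 g 29.989916682243347
units [ 0.094 -2.44   0.079] turn -0.011957357548022697
hook_seat 0.59 [147.8, 241.5] [503.7306224  466.37485556  73.        ]
hook_seat 0.54 [221.2, 221.1] [401.58157887 139.75063069  73.        ]
box_p_bail 0.61 [214.2, 234.4] [438.38534859 139.07561395  96.        ]
box_p 0.9 [279.4, 243.6] [443.10622372 -14.73312392   6.        ]
box_p 0.7 [235.2, 236.6] [445.4978266  144.23797188   6.        ]
```

```bash
python3 -m inch '[[[0.01,-0.1,0],0,1],[[0.01,-0.25,0],0,1],[[0.01,-0.38,0],0,1],[[0.02,-0.4,0],0,1],[[0.02,-0.4,0],0,1],[[0.01,-0.35,0.02],0,1],[[0.01,-0.3,0.02],0,1],[[0,-0.18,0.02],0,1],[[0,-0.08,0.02],0,1],[[0,0,0],0,1]]'
python3 -m inch '[[[0,0,0],0,1],[[0,0,0],0,1],[[0,0,0],0,1],[[0,0,0],0,1],[[0,0,0],0,1],[[0,0,0],0,1],[[0,0,0],0,1],[[0,0,0],0,1],[[0,0,0],0,1],[[0,0,0],0,1]]'
python3 d.py 450 -15 199 0.075; python3 m.py r1.png 430 -15 90
```

```text
t: 25.6
eef_pos: [409.0, -18.1, 198.9]
tcp_rot: [3.141, -0.0, -3.068]
ft_force: [-1.0, 0.6, -1.7]
opening: 0.249
grip_force: 30.0
t: 26.85
eef_pos: [409.1, -18.0, 199.0]
tcp_rot: [3.142, -0.0, -3.068]
ft_force: [0.1, 0.5, -1.9]
opening: 0.251
grip_force: 30.0
t 26.85 pos [409.102 -17.969 198.999] yaw 0.074 F [ 0.106  0.508 -1.868] op 0.25062376166550415 g 29.990015029907227
units [-0.683 -0.001 -0.   ] turn -0.01191381259652417
top 161 298
side 208 198
```

View pics/r1.png

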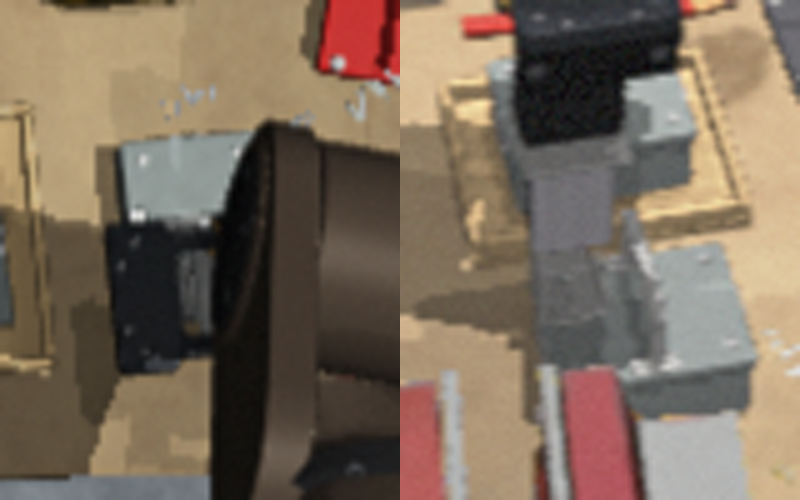

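The hook is in front of the right handle with the handle's middle in line. I'll push in and raise.

```bash
python3 -m inch '[[[-0.06,0,0],0,1],[[-0.12,0,0],0,1],[[-0.14,0,0],0,1],[[-0.14,0,0],0,1],[[-0.12,0,0],0,1],[[-0.1,0,0],0,1],[[0,0,0],0,1],[[0,0,-0.05],0,1],[[0,0,-0.1],0,1],[[0,0,-0.1],0,1]]'
python3 -m inch '[[[0,0,-0.1],0,1],[[0,0,-0.1],0,1],[[0,0,-0.1],0,1],[[0,0,-0.12],0,1],[[0,0,-0.12],0,1],[[0,0,-0.12],0,1],[[0,0,-0.12],0,1],[[0,0,-0.12],0,1],[[0,0,-0.1],0,1],[[0,0,-0.05],0,1]]'
python3 -m inch '[[[0,0,0],0,1],[[0,0,0],0,1],[[0,0,0],0,1],[[0,0,0],0,1],[[0,0,0],0,1],[[0,0,0],0,1],[[0,0,0],0,1],[[0,0,0],0,1],[[0,0,0],0,1],[[0,0,0],0,1]]'
python3 d.py; python3 k.py; python3 m.py r2.png 450 -15 90
```

```text
t: 28.2
eef_pos: [449.8, -15.0, 214.6]
tcp_rot: [-3.142, 0.0, -3.068]
ft_force: [-0.1, -0.1, -2.0]
opening: 0.251
grip_force: 30.0
t: 29.45
eef_pos: [449.9, -14.9, 277.4]
tcp_rot: [-3.142, 0.0, -3.068]
ft_force: [-0.6, 0.7, -5.9]
opening: 0.246
grip_force: 30.0
t: 30.7
eef_pos: [449.8, -15.0, 277.0]
tcp_rot: [3.142, 0.0, -3.068]
ft_force: [-0.1, -0.7, -4.4]
opening: 0.247
grip_force: 30.0
t 30.7 pos [449.793 -14.957 277.016] yaw 0.074 F [-0.135 -0.706 -4.416] op 0.24710268488499867 g 29.986194670200348
[ 0.00608715 -0.50676431 -6.02677508] [(0.7, array([214. , 234.6]))]
[(0.92, array([271.8, 246. ])), (0.78, array([238.3, 235.8]))]
[ 0.66164094 -0.37451981 -7.07055462] [(0.77, array([215.3, 233.5])), (0.32, array([169.9, 290.4]))]
[(0.85, array([238.9, 237.7])), (0.73, array([271.8, 242.9]))]
[-0.65409841 -0.84761834 -5.92728947] [(0.69, array([214.5, 235. ]))]
[(0.72, array([236.5, 234.9])), (0.71, array([271.3, 244.4]))]
top 154 298
side 208 206
```

View pics/r2.png

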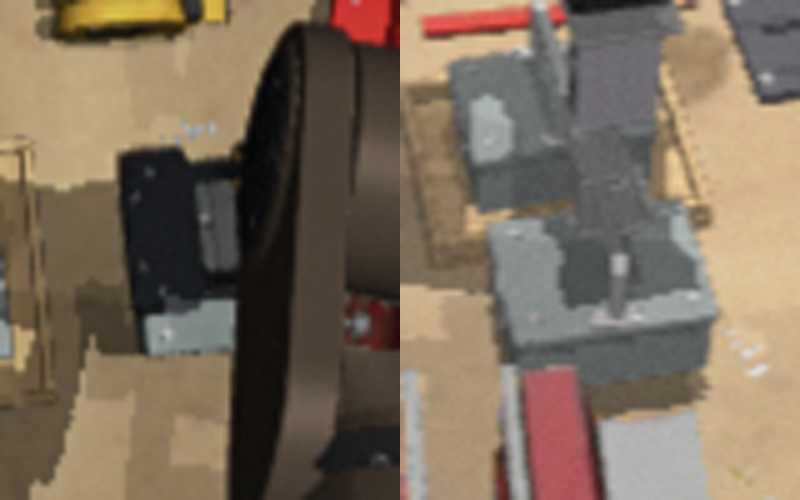

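The right box hangs clear of the bench and its reading is much lower, about 3.8 N or 22 mm, so it is the half-empty one. I'll hold once more, then set it back.

```bash
python3 -m inch '[[[0,0,0],0,1],[[0,0,0],0,1],[[0,0,0],0,1],[[0,0,0],0,1],[[0,0,0],0,1],[[0,0,0],0,1],[[0,0,0],0,1],[[0,0,0],0,1],[[0,0,0],0,1],[[0,0,0],0,1]]'
python3 -m inch '[[[0,0,0.05],0,1],[[0,0,0.08],0,1],[[0,0,0.08],0,1],[[0,0,0.08],0,1],[[0,0,0.07],0,1],[[0,0,0.05],0,1],[[0,0,0.05],0,1],[[0,0,0.05],0,1],[[0,0,0.05],0,1],[[0,0,0.05],0,1]]'
python3 -m inch '[[[0,0,0.05],0,1],[[0,0,0.05],0,1],[[0,0,0.08],0,1],[[0,0,0.1],0,1],[[0,0,0.1],0,1],[[0,0,0.1],0,1],[[0,0,0.1],0,1],[[0,0,0.06],0,1],[[0,0,0.04],0,1],[[0,0,0],0,1]]'
python3 d.py 410 -18 199
python3 - <<'E'
from h import *
for i in range(3):
  p=eyes.read_camera("side");q=eyes.cut_out("box_p",p)
  for d in eyes.spot_point("box_p",p)[:2]: print("spot",np.round(d["centre"],1),atz(p,d["centre"],0))
  for d in q[:3]:
    ys,xs=np.nonzero(d["mask"]);print("mask",d["centre"],xs.min(),xs.max(),ys.min(),ys.max())
print("ref spot 281.7 244; mask 273.5 247.4, 224 268 250 291")
E
```

```text
t: 32.5
eef_pos: [449.8, -15.0, 277.0]
tcp_rot: [3.142, 0.0, -3.068]
ft_force: [-0.8, 0.3, -6.5]
opening: 0.25
grip_force: 30.0
t: 33.75
eef_pos: [449.8, -14.9, 240.2]
tcp_rot: [3.141, -0.0, -3.068]
ft_force: [0.4, -0.7, -5.5]
opening: 0.25
grip_force: 30.0
t: 35.0
eef_pos: [449.8, -14.9, 199.5]
tcp_rot: [3.141, -0.0, -3.068]
ft_force: [0.2, 0.6, -1.4]
opening: 0.248
grip_force: 30.0
t 35.0 pos [449.806 -14.94  199.534] yaw 0.074 F [ 0.206  0.599 -1.427] op 0.2484464883078659 g 29.98966634273529
units [ 0.665 -0.002  0.009] turn 
spot [279.7 243.8] [444.23215818 -11.13547909   0.        ]
spot [237.4 238. ] [449.11078621 140.76409552   0.        ]
mask [274.8, 246.1] 224 267 257 290
mask [230.4, 229.8] 215 238 208 250
spot [281.7 245.9] [448.77286037 -18.35531359   0.        ]
spot [237.5 239.1] [452.18323432 139.96903148   0.        ]
mask [273.6, 250.0] 223 268 256 291
mask [230.5, 229.4] 215 238 209 249
spot [283.4 245.4] [446.6771325  -23.65324376   0.        ]
spot [237.4 238.4] [450.24694887 140.61503962   0.        ]
mask [274.5, 245.5] 224 268 257 291
mask [233.4, 227.3] 215 238 209 250
mask [169.4, 279.2] 268 289 154 186
ref spot 281.7 244; mask 273.5 247.4, 224 268 250 291
```

The right box is back, and its mask matches the original to within a pixel. I'll back out and rise.

```bash
python3 -m inch '[[[0.06,0,0],0,1],[[0.12,0,0],0,1],[[0.14,0,0],0,1],[[0.14,0,0],0,1],[[0.12,0,0],0,1],[[0.09,0,0],0,1],[[0,0,-0.2],0,1],[[0,0,-0.3],0,1],[[0,0,-0.4],0,1],[[0,0,-0.2],0,1]]'
python3 d.py 512.6 200.3 265 0.073
```

```text
t: 36.7
eef_pos: [410.2, -18.0, 267.2]
tcp_rot: [-3.141, 0.002, -3.068]
ft_force: [0.5, 0.5, -2.5]
opening: 0.251
grip_force: 30.0
t 36.7 pos [410.236 -17.973 267.227] yaw 0.0741 F [ 0.512  0.49  -2.521] op 0.2514171107102787 g 29.989854097366333
units [-1.971  3.502  0.04 ] turn 0.01242072107827065
```

```bash
python3 -m inch '[[[-0.1,0.18,0],0,1],[[-0.2,0.35,0],0,1],[[-0.27,0.47,0],0,1],[[-0.27,0.5,0],0,1],[[-0.27,0.5,0],0,1],[[-0.27,0.5,0],0,1],[[-0.25,0.45,0],0,1],[[-0.2,0.35,0],0,1],[[-0.14,0.2,0],0,1],[[0,0,0],0,1]]'
python3 -m inch '[[[0,0,0.15],0,1],[[0,0,0.25],0,1],[[0,0,0.3],0,1],[[0,0,0.3],0,1],[[0,0,0.25],0,1],[[0,0,0.13],0,1],[[0,0,0],0,1],[[0,0,0],0,1],[[0,0,0],0,1],[[0,0,0],0,1]]'
python3 d.py 602.4 207 183.5 0.074
python3 - <<'E'
from h import *
p=eyes.read_camera("side")
for k in("box_p","stand_rest","scale"):
  for d in eyes.spot_point(k,p)[:2]: print(k,d["score"],d["centre"],atz(p,d["centre"],dict(box_p=3,stand_rest=186,scale=201)[k]))
E
```

```text
t: 37.95
eef_pos: [512.0, 200.9, 264.8]
tcp_rot: [-3.141, -0.001, -3.067]
ft_force: [-0.1, -0.1, -2.0]
opening: 0.249
grip_force: 30.0
t: 39.2
eef_pos: [512.2, 200.3, 183.2]
tcp_rot: [3.141, 0.001, -3.068]
ft_force: [-0.4, 0.1, -1.6]
opening: 0.251
grip_force: 30.0
t 39.2 pos [512.152 200.295 183.151] yaw 0.074 F [-0.432  0.124 -1.644] op 0.25069866064385415 g 29.989831745624542
units [-1.508  0.    -0.005] turn 0.00024278324702391488
box_p 0.8 [283.6, 246.0] [447.75657791 -26.78504738   3.        ]
box_p 0.79 [234.9, 235.0] [441.47501843 148.78081538   3.        ]
scale 0.56 [165.9, 259.7] [516.62541443 209.78937008 201.        ]
```

```bash
python3 -m inch '[[[-0.08,0,0],0,1],[[-0.15,0,0],0,1],[[-0.2,0,0],0,1],[[-0.2,0,0],0,1],[[-0.2,0,0],0,1],[[-0.2,0,0],0,1],[[-0.2,0,0],0,1],[[-0.15,0,0],0,1],[[-0.1,0,0],0,1],[[-0.03,0,0],0,1]]'
python3 -m inch '[[[0,0,0],0,1],[[0,0,0.03],0,1],[[0,0,0.05],0,1],[[0,0,0.05],0,1],[[0,0,0.05],0,1],[[0,0,0.03],0,1],[[0,0,0.02],0,1],[[0,0,0.01],0,1],[[0,0,0],0,1],[[0,0,0],0,1]]'
python3 d.py 602.4 207 168.4 0.074
```

```text
t: 40.65
eef_pos: [602.6, 206.9, 182.7]
tcp_rot: [3.142, -0.0, -3.068]
ft_force: [0.6, -0.0, -1.1]
opening: 0.253
grip_force: 30.0
t: 41.9
eef_pos: [602.4, 206.9, 168.5]
tcp_rot: [3.141, 0.0, -3.068]
ft_force: [0.6, -1.1, -2.5]
opening: 0.25
grip_force: 30.0
t 41.9 pos [602.442 206.938 168.472] yaw 0.074 F [ 0.631 -1.124 -2.485] op 0.25021790799521026 g 29.9897700548172
units [0.001 0.001 0.001] turn -0.00017610794876282262
```

```bash
python3 -m inch '[[[0,0,0.01],0,1],[[0,0,0.01],0,1],[[0,0,0],0,1],[[0,0,0],0,1],[[0,0,0],0,1],[[0,0,0],0,1],[[0,0,0],0,1],[[0,0,0],0,1],[[0,0,0],0,1],[[0,0,0],0,1]]'
python3 - <<'E'
from h import *
for i in range(4): eyes.read_camera("side");print(env.state()["ft_force"],env.state()["eef_pos"][2])
p=eyes.read_camera("side")
for d in eyes.cut_out("scale",p)[:2]:
    ys,xs=np.nonzero(d["mask"]);print(d["score"],d["centre"],xs.min(),xs.max(),ys.min(),ys.max())
E
```

```text
t: 43.15
eef_pos: [602.5, 207.0, 168.4]
tcp_rot: [3.141, 0.001, -3.068]
ft_force: [-2.0, 0.2, 7.7]
opening: 0.248
grip_force: 30.0
[-2.71322203  0.12411338  7.43576297] 168.3283724116178
[-3.18813867  0.48420554  7.95023604] 168.35840730438844
[-2.46265732 -0.55686185  7.72611326] 168.36618982654093
[-1.8713928   0.52127204  6.62312731] 168.3444695334594
0.74 [180.0, 288.0] 279 301 162 212
```

Contact, so the flange rests on the prongs. I'll ease off a little, open and rise.

```bash
python3 -m inch '[[[0,0,-0.01],0,1],[[0,0,0],0,0.3],[[0,0,0],0,-0.2],[[0,0,0],0,-0.5],[[0,0,0],0,-1],[[0,0,0],0,-1],[[0,0,0],0,-1],[[0,0,0],0,-1],[[0,0,0],0,-1],[[0,0,0],0,-1]]'
python3 -m inch '[[[0,0,-0.1],0,-1],[[0,0,-0.2],0,-1],[[0,0,-0.3],0,-1],[[0,0,-0.3],0,-1],[[0,0,-0.3],0,-1],[[0,0,-0.3],0,-1],[[0,0,-0.2],0,-1],[[0,0,0],0,-1],[[0,0,0],0,-1],[[0,0,0],0,-1]]'
python3 - <<'E'
from h import *
print(env.state()["opening"],env.state()["ft_force"])
P={n:eyes.read_camera(n) for n in("top","side","wrist")}
for k in("scale","box_p","tray"):
  for n in P:
    for d in eyes.cut_out(k,P[n])[:2]:
      ys,xs=np.nonzero(d["mask"])
      print(k,n,round(d["score"],2),np.round(d["centre"],1),xs.min(),xs.max(),ys.min(),ys.max())
E
```

```text
t: 44.7
eef_pos: [602.4, 207.0, 167.9]
tcp_rot: [3.141, 0.0, -3.068]
ft_force: [-0.3, -0.3, 0.2]
opening: 0.997
grip_force: 0.0
t: 45.95
eef_pos: [602.2, 206.9, 269.2]
tcp_rot: [-3.142, -0.001, -3.068]
ft_force: [1.1, 0.3, 0.1]
opening: 0.999
grip_force: 0.0
0.9994957655858382 [1.07531561 0.25995179 0.06483063]
scale side 0.84 [175.5 290.7] 279 301 160 212
scale wrist 0.68 [183.3 251.3] 228 275 150 219
scale wrist 0.59 [ 26.  490.3] 460 511 0 52
box_p top 0.66 [202.8 339.6] 321 353 187 223
box_p side 0.86 [231.2 237.5] 214 256 208 249
box_p side 0.64 [272.6 248.4] 223 268 250 291
box_p wrist 0.89 [ 39.2 203.5] 169 237 0 83
box_p wrist 0.84 [36.1 95.5] 44 136 0 78
tray wrist 0.64 [ 80.4 214.2] 160 251 0 102
tray wrist 0.28 [38.8 98.8] 42 136 0 79
```

```bash
python3 -c "
from cell import env
print(env.job_done())"
```

```text
the job is handed in; nothing more can be done
None
```

I weighed the left box, then the right: the left one was full (about 37 mm by wrist force) and is in the tray, the right one (about 22 mm) is back where it stood, and the scale hangs in its stand; I put the full box in the tray before weighing the right one, and the job was handed in at about 46 s.

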